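Let the seal-kit case fall shut onto a finger

ROBOT

A 6-joint arm with a two-finger parallel gripper is mounted at the origin on the work surface. World frame = base frame: x ahead of the robot, y to its left, z up, the work surface at z = 0. Lengths are in m, angles in rad, forces in N, time in s.
With the tool pointing down it reaches from about 0.25 to 0.725 m from the base axis. Payload 4 kg.
Tool frame: the origin (TCP) lies on the centre line of the jaws, within the pads' length; the fingertips stand 11 mm ahead of it and the grasp point (between the pads) lies 8 mm behind it (bot.nose_length is the distance from the TCP to the fingertips, in m); z points along the fingers, y is the direction in which the jaws open and shut (so a half turn about z gives the same grasp; the last joint's range is limited). The gripper opens to 85 mm and grips with 20 to 120 N. Pads are 22 mm wide; open, the fingers measure 114 mm over their backs; the gripper's body (76 mm by 85 mm) begins 54 mm behind the grasp point. The pads swing forward as they close: fully open they stand 13 mm farther back than shut.
Start: joints at [1.247, 0.241, 0.005, 1.335, 0, 1.571], TCP at [0.159, 0.474, 0.242] pointing down, gripper open.
Joint ranges: [-2.72, 2.72], [-1.05, 1.87], [-1.09, 1.28], [-1.99, 2.15], [-1.42, 1.44], [-3.14, 3.14]. Speed limits (rad/s): [2.79, 2.79, 3.14, 3.14, 3.14, 3.14].

INTERFACE

Orientations are given as a unit quaternion [x, y, z, w].
In Python, from workcell import bot gives the robot as it stands.
- The arm moves only by the tool play_rows, never from a script. Its argument "plan" is one flat list of numbers, 6 for each row, row after row: the shift along the tool's x, y, z in mm, then the turn, a rotation vector about the tool's x, y, z in rad. A call has 1 to 20 rows; each row shifts and turns the commanded pose from where the row before left it, along the tool's axes as they then stand; what a row does not reach is not made up. A row lasts 1/8 s, in which the tool goes at most 62.5 mm and 10.7 degrees, less where a joint would pass 70% of its speed; a pose out of reach is approached as far as the arm can. A call with a gripper value outside its range is refused whole. "hand" is the opening in per cent of the stroke, from 0 (shut) to 100 (fully open), set as the call begins (left out, the last holds). The fingers move at their own pace and stop on an object; the grip force is fixed at half the most. Time passes only in rows, so rows that do not move let the fingers close. It gives the time, the measured TCP pose, the force and the opening at its end, in the units of the state.
- bot.get_obs(): the state, without advancing time (a new reading comes with each control period).
- bot.camera(name): name is "scene" or "top" or "wrist"; returns a dict with "frame" (480x640x3 uint8, blue, green, red), "range_z" (480x640 float32, m along the optical axis (not along the pixel's ray), 0 where there is no reading), "K" (3x3 intrinsics, pixels), "dist" ([k1, k2, p1, p2, k3] as OpenCV has them; the pictures are not rectified), "cam_to_world" (4x4, takes a point from camera to world coordinates). Camera axes: x right, y down, z forward; pixel columns grow to the right and rows downward; lengths in m; the calibration is good to about 2 mm. A picture is of the moment at which its call begins.
- bot.job_done(): hands the job in, once; it reports no verdict.
Trained networks look in the newest picture that a camera, given by its name, has taken for a name from the list of things; names that differ only in an ending like _2 or _b are one class to them, and where a whole thing is asked for, a point or a joint stands for the part that bears it (a point fixed in the world has none). Each returns a list of dicts, best first, with "p" (0 to 1); they miss things now and then, are a little off and sometimes report something else, mostly with a low value. They report only what shows in the picture. A call takes as long as a camera call. They do not tell look-alikes from the thing itself.
- bot.outline_of(query, camera): "mask" (480x640 bool, what is visible of it) and "point" ([row, column] in pixels, amid what is visible of it).
The state is a dict: "clock": time; "joint_pos": joint angles; "joint_vel": joint speeds; "tau": joint torques, N m; "eef_pos": TCP position; "tool_rot": TCP orientation; "ft_force": force on the tool from outside, world axes, zero at the start; "ft_torque": the same for the moment, N m; "grip_width": finger opening in m.
Only numpy, scipy, OpenCV 4.12 (cv2) and the standard library are available. Lean on these libraries where they do the work, as an engineer would, in place of code of your own. Each camera call takes 0.05 s, during which the arm holds its last target.

TASK

The lid of the seal-kit case stands open, about upright. Reach over and nudge it forward past its balance so that it falls towards you by itself, catch its red front lip from below on a finger well before it is down, hold it still there for about a second, then lower it gently until it is fully shut, so that it does not land with a knock. Do not pinch, grip or force the lid, and leave the spray can, the bearing and the pinion shaft where they stand.

Things in the scene. Friction and masses are not known exactly. Their poses are not given: they have to be found in the camera images.
- case: Grey open-topped case, fast to the bench: 100 mm deep (its x), 180 wide (its y), 140 high, walls 6, filled to 110 mm with black foam holding seal rings. Origin at the centre of its underside, on the bench; its x axis points away from the robot, from the front wall to the hinged rear wall (yaw within 0.3 rad of the world's), z up.
- lid (a joint): Lid angle, rad: 0 shut (level on the rim), 1.57 upright, 1.66 back stop. Starts at 1.54 to 1.64, kept by hinge friction (or creeps back to the stop). Pushed forward to 1.3 or less it falls to the robot by itself; the hinge is damped: 0.02 to 0.07 rad/s at 1.25, 0.35 to 0.55 near shut, 4 to 8 s in all, then a knock unless held. 1 to 2 N at the lip tip it; a finger under the lip carries 1 to 3 N.
- lid_root (a point): Turns with the lid. Blue lid with red front lip, 0.3 kg. Origin on the hinge axis at mid width; own -x points from hinge to lip (towards the robot when shut, up when open), z out of its upper face (up when shut, away from the robot when open). Panel 107 mm long from the hinge, 180 mm wide, 6 mm thick, underside at z = 0. A finger that pushes it over should go along with its arc.
- lip_edge (a point): Middle of the lip's outer lower edge: lid frame x -134, y 0, z +34 mm. The lip is a flat plate 45 mm long, 100 wide, 5 thick, centred; it begins 105 mm from the hinge and flares 50 degrees up from the lid's plane (to the lid's +z). Shut, its edge is 175 mm above the bench and 34 mm in front of the front wall, with free space below down to the bench.
- spray_can: Bystander: grey aerosol can with a red cap, diameter 60 mm, height 160 mm, standing; origin at the centre of its foot.
- bearing: Bystander: steel bearing ring, outer diameter 52 mm, hole 24 mm, height 16 mm, lying flat; origin at the centre of its underside.
- pinion: Bystander: dark steel pinion shaft standing on its wide end, diameter 48 mm at the foot and 26 to 18 mm above, height 85 mm; origin at the centre of its foot.
- hinge_axis (a point): Middle of the fixed hinge axis, which runs along the case's y over the rear wall: 50 mm behind the case's origin (case x = +50 mm) and 141 mm above the bench.
Mind the look-alikes: they are no part of the job. Of the things shaped like the case, the grey one is meant.

How it is judged:
On the way, in this order (a step that is already met when the one before it is completed fails the run):
1. the lid has been tipped past its balance and falls by itself, touched by nothing (value of joint lid between 0.2 and 1.42 rad and velocity of joint lid below -0.02 rad/s and contact force between anything else and lid below 0.1 N), for 0.1 s.
2. the lid has been caught on a finger and rests on it, still, more than 0.2 rad open (value of joint lid between 0.2 and 1.35 rad and contact force between the fingers and lid above 0.3 N and velocity of joint lid between -0.06 and 0.06 rad/s), for 0.4 s.
3. the lid is shut (value of joint lid below 0.025 rad), for 0.2 s.
At the end, for the whole second after the job is handed in: The lid is shut (within 0.025 rad) and each bystander is within 20 mm of where it stood (value of joint lid below 0.025 rad and distance of each of spray_can, bearing, pinion from where it was at the start of the episode below 0.02 m); the robot touches nothing.
It fails at once if the lid comes down on the case with a knock (faster than 0.22 rad/s within the last 0.1 rad) (value of joint lid below 0.1 rad and velocity of joint lid below -0.22 rad/s).
It fails at once if the lid is pinched, gripped or forced (more than 25 N from the robot) (contact force between any of the fingers, the arm and lid above 25 N).
It fails at once if a bystander is pushed or lifted away (distance of any of spray_can, bearing, pinion from where it was at the start of the episode above 0.02 m).
It also fails if it takes over 72 s, if anything falls off the work surface, if the arm or the gripper's body presses on something with over 40 N, if the wrist force passes 120 N, or if a joint passes its speed limit or range.

## Working session

There is one attempt and no reset: what is moved stays moved. The work goes in short steps, Python scripts to look and compute and a tool call to move; the robot and the scene stay as the last step left them, time stands still between calls to the robot, and variables do not carry over. Pictures are saved under pics/ and viewed, and the job is handed in when it is done.

Besides the shell and the picture viewer there is one more tool, called after "Call:" as name(argument=value, ...) on one line, values as JSON. play_rows: Moves the arm, as the interface text tells. Its arguments: {"type":"object","properties":{"plan":{"type":"array","items":{"type":"number"}},"hand":{"type":"number"}},"required":["plan"]}

```bash
mkdir -p pics; ls; python3 - <<'E'
from workcell import bot
import cv2,numpy as np
o=bot.get_obs(); print({k:np.round(v,3).tolist() for k,v in o.items()})
for n in ["scene","top","wrist"]:
    c=bot.camera(n); cv2.imwrite(f"pics/{n}0.png",c["frame"]); np.savez(f"{n}0.npz",**c)
    print(n,c["K"].round(1).tolist(),c["dist"],c["cam_to_world"].round(3).tolist())
    for q in ["case","lid","lip_edge","spray_can","bearing","pinion"]:
        r=bot.outline_of(q,n); print(q,[(round(d["p"],2),[int(x) for x in d["point"]],int(d["mask"].sum())) for d in r][:4])
E
```

```text
pics
{'clock': 0.0, 'joint_pos': [1.247, 0.241, 0.004, 1.335, 0.0, 1.571], 'joint_vel': [0.002, -0.0, 0.001, 0.001, 0.001, 0.0], 'tau': [-0.0, -37.232, 25.241, 0.017, -0.0, -0.0], 'eef_pos': [0.159, 0.473, 0.241], 'tool_rot': [0.161, 0.987, -0.001, -0.0], 'ft_force': [-0.535, -0.259, -0.415], 'ft_torque': [-0.005, 0.027, 0.01], 'grip_width': 0.086}
scene [[472.8, 0.0, 318.1], [0.0, 472.8, 237.3], [0.0, 0.0, 1.0]] [0.01185615 0.         0.         0.         0.        ] [[0.235, 0.578, -0.782, 1.186], [0.972, -0.133, 0.194, -0.139], [0.008, -0.805, -0.593, 0.62], [0.0, 0.0, 0.0, 1.0]]
case [(0.8, [288, 373], 15150), (0.7, [216, 261], 9283), (0.69, [201, 434], 7019)]
lid [(0.97, [262, 381], 7358), (0.88, [190, 257], 4010), (0.81, [184, 431], 3730), (0.39, [344, 257], 769)]
lip_edge [(0.98, [260, 382], 7600), (0.82, [191, 258], 4109), (0.57, [187, 426], 3650)]
spray_can [(0.8, [278, 476], 2726)]
bearing [(0.93, [350, 260], 663)]
pinion [(0.79, [299, 249], 838)]
top [[457.1, 0.0, 319.7], [0.0, 457.1, 242.6], [0.0, 0.0, 1.0]] [-0.03751047  0.          0.          0.          0.        ] [
[... 161 characters left out ...]
, 292], 15396), (0.6, [315, 164], 11308), (0.16, [121, 287], 6461)]
lid [(0.86, [124, 289], 6519), (0.73, [318, 159], 10333), (0.66, [359, 389], 11431), (0.25, [189, 396], 544)]
lip_edge [(0.7, [353, 390], 11566), (0.62, [119, 287], 6487), (0.61, [321, 157], 10218)]
spray_can [(0.71, [201, 179], 1932), (0.63, [125, 287], 6551)]
bearing [(0.75, [199, 394], 584)]
pinion [(0.54, [119, 288], 6308)]
wrist [[342.1, 0.0, 316.3], [0.0, 342.1, 244.7], [0.0, 0.0, 1.0]] [-0.02042556  0.          0.          0.          0.        ] [[0.317, 0.912, 0.26, 0.093], [0.949, -0.304, -0.087, 0.496], [-0.0, 0.274, -0.962, 0.375], [0.0, 0.0, 0.0, 1.0]]
case []
lid []
lip_edge []
spray_can []
bearing []
pinion []
```

View pics/scene0.png

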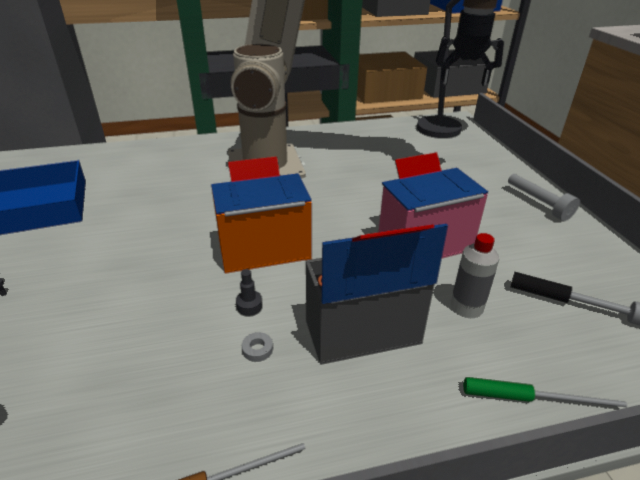

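View pics/top0.png

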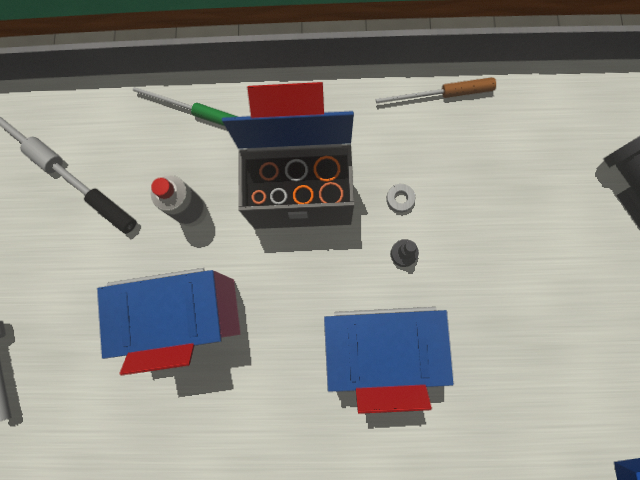

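The scene shows three cases: orange (scene 261,216), pink (434,201), both shut, and the grey open one (373,288; top 292,156). The grey one is the target. The can is at top (179,201), the bearing at (394,199) and the pinion at (404,252). Next I measure them.

```bash
cat > h.py <<'E'
import numpy as np,cv2
def cloud(c):
    K,d,z=c["K"],c["dist"],c["range_z"]
    v,u=np.mgrid[0:480,0:640]
    p=cv2.undistortPoints(np.stack([u,v],-1).reshape(-1,1,2).astype(np.float64),K,d).reshape(480,640,2)
    P=np.concatenate([p*z[...,None],z[...,None]],-1)
    T=c["cam_to_world"]
    W=P@T[:3,:3].T+T[:3,3]; W[z<=0]=np.nan
    return W
def hsv(c): return cv2.cvtColor(c["frame"],cv2.COLOR_BGR2HSV)
E
python3 - <<'E'
from h import *
for n in ["scene","top"]:
    c=dict(np.load(n+"0.npz")); W=cloud(c); H=hsv(c)
    blue=(abs(H[...,0].astype(int)-108)<12)&(H[...,1]>140)&(H[...,2]>40)
    red=((H[...,0]<5)|(H[...,0]>175))&(H[...,1]>180)
    if n=="scene": roi=np.zeros((480,640),bool); roi[225:302,322:450]=1
    else: roi=np.zeros((480,640),bool); roi[78:150,220:356]=1
    for nm,m in [("blue",blue),("red",red)]:
        m=cv2.erode((m&roi).astype(np.uint8),np.ones((3,3)))>0
        P=W[m]; P=P[~np.isnan(P[:,0])]
        ctr=np.median(P,0); k=np.linalg.norm(P-ctr,axis=1)<.15; P=P[k]
        ctr=P.mean(0); u,s,vt=np.linalg.svd(P-ctr,full_matrices=False)
        print(n,nm,len(P),ctr.round(4),"normal",vt[2].round(3),"rms",s[2]/len(P)**.5, P.min(0).round(3),P.max(0).round(3), "major",vt[0].round(3))
    # rim
    box=np.abs(W[...,2]-.14)<.004
    r=box&(H[...,1]<90)
    if n=="top":
        rr=np.zeros_like(r); rr[140:215,230:360]=1; r&=rr
        P=W[r]; print("rim",len(P)); rect=cv2.minAreaRect(P[:,:2].astype(np.float32)*1000); print(rect, cv2.boxPoints(rect).round(0).tolist(),P[:,2].mean())
        # floor check
        print("bench z",W[300:320,270:300,2].mean())
    # bystanders
    for nm,(v0,v1,u0,u1) in ({"can":(170,225,145,195),"bear":(182,214,384,418),"pin":(236,270,386,422)} if n=="top" else {"can":(232,320,452,500),"bear":(330,362,240,276),"pin":(262,318,232,266)}).items():
        P=W[v0:v1,u0:u1].reshape(-1,3); P=P[P[:,2]>.008]
        print(n,nm,len(P),P.min(0).round(3),P.max(0).round(3),np.median(P,0).round(3))
E
```

```text
scene blue 6277 [0.7098 0.0701 0.1968] normal [1.    0.018 0.02 ] rms 0.0009486020755154614 [ 0.705 -0.014  0.144] [0.715 0.161 0.248] major [-0.018  1.    -0.019]
scene red 174 [0.7381 0.0709 0.2728] normal [ 0.582  0.017 -0.813] rms 0.0009487602337099342 [0.734 0.026 0.267] [0.741 0.121 0.275] major [ 0.018 -1.    -0.008]
scene can 3020 [0.485 0.249 0.008] [0.672 0.377 0.161] [0.655 0.27  0.083]
scene bear 577 [ 0.628 -0.134  0.008] [ 0.68  -0.083  0.019] [ 0.658 -0.109  0.015]
scene pin 925 [ 0.438 -0.134  0.008] [ 0.575 -0.065  0.087] [ 0.558 -0.11   0.024]
top blue 49 [0.7052 0.0831 0.2482] normal [-0.849 -0.013 -0.529] rms 0.0003123385913852415 [ 0.703 -0.011  0.245] [0.708 0.163 0.25 ] major [-0.015  1.     0.   ]
top red 2057 [0.7218 0.0755 0.2629] normal [ 0.655  0.011 -0.755] rms 0.0010726118178896141 [0.706 0.028 0.248] [0.737 0.123 0.277] major [-0.018  1.    -0.002]
rim 1493
((655.5524291992188, 75.05362701416016), (101.91506958007812, 179.82150268554688), 0.9351369142532349) [[603.0, 164.0], [606.0, -16.0], [708.0, -14.0], [705.0, 166.0]] 0.14032799541487695
bench z nan
top can 1636 [0.609 0.25  0.013] [0.669 0.312 0.164] [0.628 0.271 0.129]
top bear 513 [ 0.627 -0.132  0.008] [ 0.679 -0.083  0.02 ] [ 0.652 -0.107  0.016]
top pin 598 [ 0.526 -0.133  0.008] [ 0.573 -0.085  0.088] [ 0.545 -0.103  0.026]
```

```bash
python3 - <<'E'
import cv2
a=cv2.imread("pics/scene0.png")[200:370,230:520]; b=cv2.imread("pics/top0.png")[70:240,120:430]
cv2.imwrite("pics/crop_s.png",cv2.resize(a,None,fx=2.7,fy=2.7)); cv2.imwrite("pics/crop_t.png",cv2.resize(b,None,fx=2.5,fy=2.5))
E
```

```text
(no output)
```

View pics/crop_t.png

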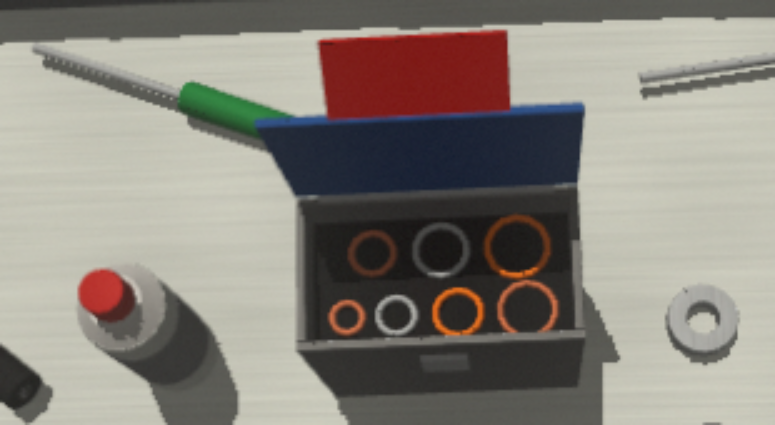

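```bash
cat >> h.py <<'E'
from scipy.spatial.transform import Rotation as R, Slerp
NOSE=.011; YAW=.017
def ori(alpha,yaw=YAW):
    # tool z points forward & alpha deg below horizontal; tool x = left; tool y = z cross x
    a=np.radians(alpha); z=np.array([np.cos(a),0,-np.sin(a)]); x=np.array([0,1.,0]); y=np.cross(z,x)
    return R.from_euler('z',yaw)*R.from_matrix(np.stack([x,y,z],1))
def plan(start_pos,start_q,wps,dec=0,rdec=2):
    """wps: (tip xyz, alpha, n rows)"""
    p=np.array(start_pos);r=R.from_quat(start_q);out=[];track=[]
    ps,rs=p.copy(),r
    for tip,al,n in wps:
        re=ori(al); pe=np.array(tip)-NOSE*re.as_matrix()[:,2]
        sl=Slerp([0,1],R.concatenate([rs,re]))
        for i in range(1,n+1):
            t=i/n; pt=ps+(pe-ps)*t; rt=sl(t)
            d=np.round(r.inv().apply(pt-p)*1000,dec); w=np.round((r.inv()*rt).as_rotvec(),rdec)
            p=p+r.apply(d/1000); r=r*R.from_rotvec(w)
            out.append([*(d+0.),*(w+0.)]); track.append(p)
        ps,rs=pe,re
    for o in out: print(",".join(f"{v:g}" for v in o)+",")
    print("rows",len(out),"end tcp",p.round(4),"z",r.as_matrix()[:,2].round(3), "max step",max(np.linalg.norm(o[:3]) for o in out),max(np.linalg.norm(o[3:]) for o in out))
def st():
    from workcell import bot
    o=bot.get_obs(); r=R.from_quat(o["tool_rot"]).as_matrix()
    print("t",round(o["clock"],2),"tcp",o["eef_pos"].round(4),"tip",(o["eef_pos"]+NOSE*r[:,2]).round(4),"z",r[:,2].round(3),"x",r[:,0].round(3),"F",o["ft_force"].round(2),"q",o["joint_pos"].round(3),"w",round(float(o["grip_width"]),4))
    return o
H=np.array([.705,.075,.141])
def lidpt(x,z,th): return np.array([H[0]+x*np.cos(th)+z*np.sin(th), H[1], H[2]-x*np.sin(th)+z*np.cos(th)])
E
python3 - <<'E'
from h import *
o=st()
plan(o["eef_pos"],o["tool_rot"],[((.42,.22,.36),80,9),((.66,.075,.38),65,9)])
c=dict(np.load("top0.npz"));W=cloud(c)
print("pink",W[318,159],"orange",W[350,385], "o lip",W[400,392],"p lip",W[360,155])
for th in (1.55,1.25,.7,0): print(th,lidpt(-.134,.034,th),lidpt(-.130,.037,th),lidpt(-.122,.02,th))
E
```

```text
t 1.05 tcp [0.1591 0.474  0.2423] tip [0.1591 0.474  0.2313] z [ 0. -0. -1.] x [-0.948  0.318 -0.   ] F [ 0.01 -0.07 -0.6 ] q [ 1.247  0.241  0.005  1.335 -0.     1.571] w 0.0852
-36,-18,-14,-0.02,-0.01,0.14,
-39,-12,-14,-0.01,-0.01,0.13,
-40,-7,-14,-0.02,-0.02,0.14,
-40,0,-14,-0.02,-0.01,0.14,
-41,5,-12,-0.01,-0.01,0.13,
-39,10,-13,-0.02,-0.01,0.14,
-38,16,-11,-0.02,-0.01,0.13,
-36,21,-11,-0.02,-0.01,0.14,
-32,26,-10,-0.01,-0.02,0.14,
-17,26,2,-0.03,0,0,
-16,26,4,-0.03,0,0,
-17,26,4,-0.03,0,0,
-16,26,4,-0.03,0,0,
-17,26,6,-0.03,0,0,
-16,25,6,-0.03,0,0,
-17,25,7,-0.03,0,0,
-16,25,8,-0.03,0,0,
-16,25,9,-0.02,0,0,
rows 18 end tcp [0.6553 0.0754 0.3895] z [ 0.419  0.003 -0.908] max step 43.139309220245984 0.14282856857085702
pink [0.43944186 0.2792852  0.14636688] orange [ 0.38807577 -0.05371449  0.14856928] o lip [ 0.32134159 -0.05879354  0.16624925] p lip [0.3798102  0.27514599 0.16623453]
1.55 [0.73620614 0.075      0.27567805] [0.73928867 0.075      0.2717413 ] [0.72245871 0.075      0.26338952]
1.25 [0.69501228 0.075      0.2788849 ] [0.69912052 0.075      0.27603493] [0.68551036 0.075      0.26308257]
0.7 [0.62441455 0.075      0.2533298 ] [0.62940657 0.075      0.25304746] [0.62457361 0.075      0.2348914 ]
0 [0.571 0.075 0.175] [0.575 0.075 0.178] [0.583 0.075 0.161]
```

Call:
play_rows(plan=[-36,-18,-14,-0.02,-0.01,0.14,-39,-12,-14,-0.01,-0.01,0.13,-40,-7,-14,-0.02,-0.02,0.14,-40,0,-14,-0.02,-0.01,0.14,-41,5,-12,-0.01,-0.01,0.13,-39,10,-13,-0.02,-0.01,0.14,-38,16,-11,-0.02,-0.01,0.13,-36,21,-11,-0.02,-0.01,0.14,-32,26,-10,-0.01,-0.02,0.14,-17,26,2,-0.03,0,0,-16,26,4,-0.03,0,0,-17,26,4,-0.03,0,0,-16,26,4,-0.03,0,0,-17,26,6,-0.03,0,0,-16,25,6,-0.03,0,0,-17,25,7,-0.03,0,0,-16,25,8,-0.03,0,0,-16,25,9,-0.02,0,0], hand=0)

```text
clock: 3.3
eef_pos: [0.6563, 0.0747, 0.3895]
tool_rot: [0.686, 0.695, 0.152, 0.152]
ft_force: [0.2, 0.5, -0.3]
grip_width: -0.0
```

```bash
python3 - <<'E'
from h import *
from workcell import bot
o=st()
for n in ["scene","wrist"]:
    c=bot.camera(n); cv2.imwrite(f"pics/{n}1.png",c["frame"]); np.savez(f"{n}1.npz",**c)
E
```

```text
t 3.3 tcp [0.6563 0.0747 0.3895] tip [0.6609 0.0748 0.3796] z [ 0.42   0.004 -0.908] x [-0.013  1.    -0.002] F [ 0.18  0.5  -0.29] q [ 0.137  0.216  0.258  1.184 -0.054  1.682] w -0.0
```

View pics/scene1.png

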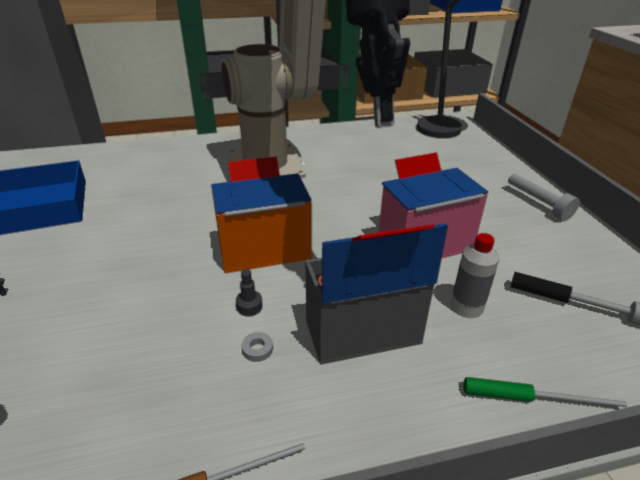

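View pics/wrist1.png

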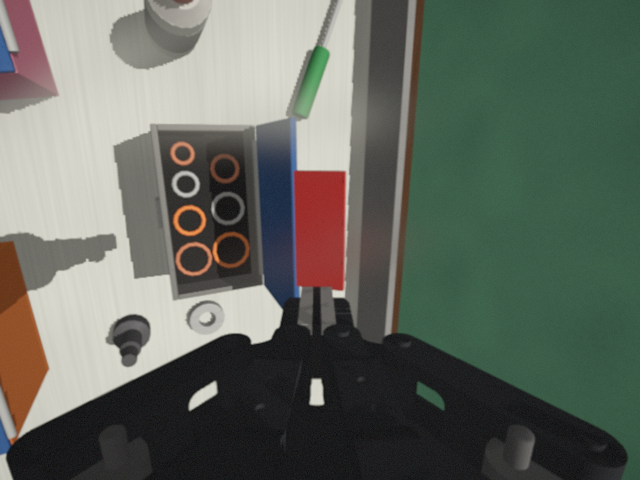

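The scene shows the closed gripper, fingertip at about (385,122), above the grey case. The wrist picture shows the fingers at (315,300) beside the red lip (320,230). Next I check the tip location by depth and the lip from the wrist camera.

```bash
python3 - <<'E'
from h import *
c=dict(np.load("scene1.npz"));W=cloud(c)
P=W[90:130,365:405].reshape(-1,3);P=P[(P[:,0]>.6)&(P[:,0]<.75)&(P[:,2]>.3)]
print("tip low",P[np.argsort(P[:,2])[:15]].mean(0), P[np.argsort(P[:,2])[:15]].round(3)[:4], "x max",P[P[:,2]<.395].max(0))
c=dict(np.load("wrist1.npz"));W=cloud(c);Hs=hsv(c)
red=((Hs[...,0]<5)|(Hs[...,0]>175))&(Hs[...,1]>180); red[:165]=0; red[295:]=0; red[:,:290]=0; red[:,350:]=0
P=W[red];P=P[~np.isnan(P[:,0])];print(len(P),np.percentile(P,[1,50,99],axis=0).round(4))
r=W[125:300,150:262].reshape(-1,3); r=r[abs(r[:,2]-.14)<.004]; print(cv2.minAreaRect((r[:,:2]*1000).astype(np.float32)))
o=st()
plan(o["eef_pos"],o["tool_rot"],[((.74,.075,.345),65,4),((.785,.075,.33),65,4),((.785,.075,.29),65,4)])
E
```

```text
tip low [0.66018358 0.06755617 0.38032856] [[0.657 0.066 0.378]
 [0.654 0.066 0.378]
 [0.661 0.075 0.379]
 [0.661 0.067 0.379]] x max [0.67051071 0.08679676 0.39492627]
2021 [[0.7053 0.03   0.2494]
 [0.718  0.1055 0.2608]
 [0.7346 0.1237 0.2753]]
((654.7278442382812, 73.551513671875), (101.00707244873047, 179.76393127441406), 1.2049410343170166)
t 3.4 tcp [0.6571 0.0736 0.3886] tip [0.6617 0.0736 0.3786] z [ 0.419  0.002 -0.908] x [-0.011  1.    -0.003] F [-1.36  0.11  0.62] q [ 0.136  0.218  0.259  1.183 -0.055  1.683] w 0.0
0,14,16,0,0,0,
0,14,16,0,0,0,
0,15,15,0,0,0,
1,14,16,0,0.01,0,
-1,9,8,0,0,0,
0,8,9,0,0,0,
0,9,8,0,0,0,
0,9,8,0,0,0,
0,-5,9,0,0,0,
0,-4,9,0,0,0,
0,-4,9,0,0,0,
0,-4,9,0,0,0,
rows 12 end tcp [0.7805 0.0753 0.3001] z [ 0.419  0.012 -0.908] max step 21.283796653792763 0.01
```

Call:
play_rows(plan=[0,14,16,0,0,0,0,14,16,0,0,0,0,15,15,0,0,0,0,14,16,0,0,0,0,9,8,0,0,0,0,8,9,0,0,0,0,9,8,0,0,0,0,9,8,0,0,0,0,-5,9,0,0,0,0,-4,9,0,0,0,0,-4,9,0,0,0,0,-4,9,0,0,0,0,0,0,0,0,0])

```text
clock: 5.03
eef_pos: [0.7779, 0.0768, 0.2993]
tool_rot: [0.686, 0.696, 0.151, 0.15]
ft_force: [-0.3, 0.3, 0.3]
grip_width: 0.0001
```

```bash
python3 - <<'E'
from h import *
from workcell import bot
o=st()
for n in ["scene","wrist"]:
    c=bot.camera(n); cv2.imwrite(f"pics/{n}2.png",c["frame"]); np.savez(f"{n}2.npz",**c)
W=cloud(dict(np.load("scene2.npz")))
P=W.reshape(-1,3);P=P[(P[:,0]>.7)&(P[:,0]<.85)&(abs(P[:,1]-.075)<.03)&(P[:,2]>.283)&(P[:,2]<.31)]
print(len(P),P.min(0),P.max(0))
E
```

```text
t 5.03 tcp [0.7779 0.0768 0.2993] tip [0.7824 0.0768 0.2893] z [ 0.416  0.003 -0.909] x [-0.013  1.    -0.003] F [-0.28  0.32  0.3 ] q [ 0.115  0.479  0.406  1.07  -0.045  1.662] w 0.0001
334 [0.76699182 0.06549593 0.28968966] [0.7925513  0.08868124 0.30996695]
```

View pics/scene2.png

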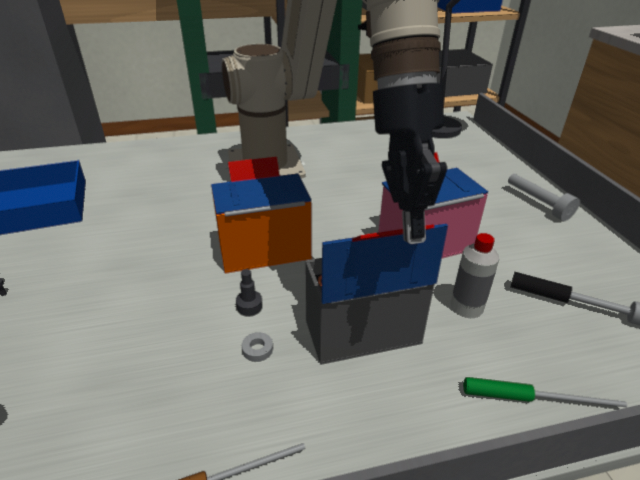

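The finger, at (415,235) in the picture, hangs behind the lip and is clear of it. I descend, push partway, then look.

Call:
play_rows(plan=[0,-2.6,5.7,0,0,0,0,-2.6,5.7,0,0,0,0,-2.6,5.7,0,0,0,0,-2.6,5.7,0,0,0,0,-5.5,-2.5,0,0,0,0,-5.5,-2.5,0,0,0,0,-4.5,-2,0,0,0,0,-4.5,-2,0,0,0,0,-4.5,-2,0,0,0,0,-4.5,-2,0,0,0,0,-4.5,-2,0,0,0])

```text
clock: 6.5
eef_pos: [0.7431, 0.0763, 0.2778]
tool_rot: [0.686, 0.695, 0.153, 0.153]
ft_force: [1.7, -0.8, 4.7]
grip_width: -0.0001
```

```bash
cat >> h.py <<'E'
def lidang(tag):
    from workcell import bot
    c=bot.camera("scene"); cv2.imwrite(f"pics/scene{tag}.png",c["frame"])
    W=cloud(c);Hs=hsv(c)
    blue=(abs(Hs[...,0].astype(int)-108)<12)&(Hs[...,1]>140)&(Hs[...,2]>40)
    red=((Hs[...,0]<5)|(Hs[...,0]>175))&(Hs[...,1]>180)
    box=(W[...,0]>.55)&(W[...,0]<.76)&(W[...,1]>-.03)&(W[...,1]<.18)&(W[...,2]>.135)
    m=cv2.erode((blue&box).astype(np.uint8),np.ones((3,3)))>0
    P=W[m]
    if len(P)>50:
        ct=P.mean(0);n=np.linalg.svd(P-ct,full_matrices=False)[2][2]; n=n*np.sign(n[0]+n[2])
        print("lid angle",round(float(np.arctan2(n[0],n[2])),3),"n",len(P),"ctr",ct.round(3))
    P=W[red&box]; 
    if len(P): print("red",len(P),np.percentile(P,[1,99],axis=0).round(3).tolist())
E
python3 - <<'E'
from h import *
o=st(); lidang("3")
E
```

```text
t 6.5 tcp [0.7431 0.0763 0.2778] tip [0.7477 0.0763 0.2678] z [ 0.423  0.004 -0.906] x [-0.013  1.    -0.002] F [ 1.71 -0.83  4.71] q [ 0.121  0.405  0.232  0.964 -0.047  1.668] w -0.0001
lid angle 1.481 n 6216 ctr [0.706 0.069 0.196]
red 341 [[0.708, 0.025, 0.251], [0.731, 0.122, 0.364]]
```

View pics/scene3.png

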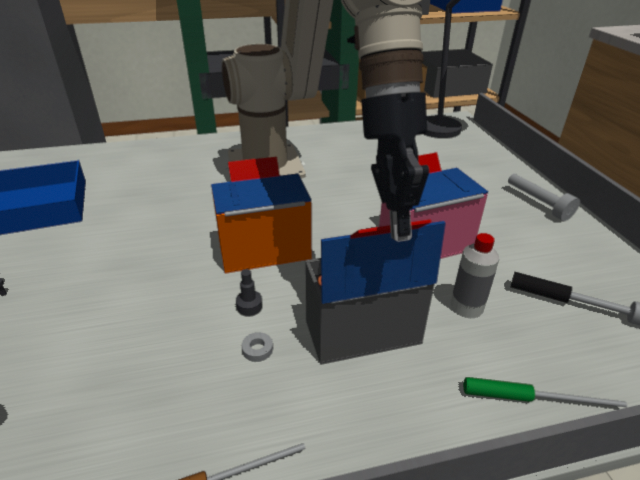

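Call:
play_rows(plan=[0,-4.3,-2.6,0,0,0,0,-4.3,-2.6,0,0,0,0,-4.3,-2.6,0,0,0,0,-4.3,-2.6,0,0,0,0,-4.3,-2.6,0,0,0,0,-4.3,-2.6,0,0,0,0,-4.3,-2.6,0,0,0,0,-4.3,-2.6,0,0,0])

```text
clock: 7.55
eef_pos: [0.7016, 0.0758, 0.2797]
tool_rot: [0.686, 0.695, 0.151, 0.151]
ft_force: [0.2, 0.5, -0.2]
grip_width: -0.0
```

```bash
python3 - <<'E'
from h import *
o=st(); lidang("4")
E
```

```text
t 7.55 tcp [0.7016 0.0758 0.2797] tip [0.7062 0.0758 0.2697] z [ 0.418  0.003 -0.908] x [-0.013  1.    -0.002] F [ 0.21  0.5  -0.21] q [ 0.128  0.324  0.122  0.94  -0.05   1.675] w -0.0
lid angle 1.172 n 7363 ctr [0.689 0.071 0.192]
red 738 [[0.671, 0.025, 0.241], [0.722, 0.121, 0.357]]
```

```bash
python3 - <<'E'
from h import *
o=st()
plan(o["eef_pos"],o["tool_rot"],[((.722,.075,.275),65,2),((.722,.075,.335),65,3),((.60,.075,.335),50,4),((.555,.075,.27),35,3),((.575,.075,.225),35,2)],dec=0)
for th in (.8,.7,.6): print(th,lidpt(-.134,.034,th),lidpt(-.122,.02,th))
E
```

```text
t 7.6 tcp [0.7011 0.0758 0.2799] tip [0.7057 0.0758 0.27  ] z [ 0.418  0.004 -0.909] x [-0.013  1.    -0.002] F [-0.9   0.88  0.29] q [ 0.128  0.323  0.121  0.941 -0.05   1.675] w 0.0
-1,8,1,0,0,0,
0,9,1,-0.01,0,0,
0,8,-18,0,0,0,
0,9,-18,0,0,0,
0,8,-18,0,0,0,
0,-28,-13,-0.06,0,0,
1,-27,-15,-0.07,0,0,
0,-27,-16,-0.06,0,0,
0,-25,-18,-0.07,0,0,
1,-26,7,-0.08,0,0,
0,-27,5,-0.09,0,0,
0,-27,2,-0.09,0,0,
0,-13,21,0,0,0,
0,-13,21,0,0,0,
rows 14 end tcp [0.5657 0.0749 0.2314] z [ 0.82   0.01  -0.573] max step 31.38470965295043 0.09
0.8 [0.63603141 0.075      0.26081374] [0.6343489  0.075      0.24245158]
0.7 [0.62441455 0.075      0.2533298 ] [0.62457361 0.075      0.2348914 ]
0.6 [0.61360287 0.075      0.2447235 ] [0.6156019  0.075      0.22639309]
```

Call:
play_rows(plan=[0,8,1,0,0,0,0,9,1,-0.01,0,0,0,8,-18,0,0,0,0,9,-18,0,0,0,0,8,-18,0,0,0,0,-28,-13,-0.06,0,0,0,-27,-15,-0.07,0,0,0,-27,-16,-0.06,0,0,0,-25,-18,-0.07,0,0,0,-26,7,-0.08,0,0,0,-27,5,-0.09,0,0,0,-27,2,-0.09,0,0,0,-13,21,0,0,0,0,-13,21,0,0,0])

```text
clock: 9.35
eef_pos: [0.5669, 0.074, 0.2312]
tool_rot: [0.622, 0.631, 0.329, 0.326]
ft_force: [1.1, -0.0, -0.1]
grip_width: -0.0005
```

```bash
python3 - <<'E'
from h import *
o=st(); lidang("5");
o=st()
print("to catch th=.65"); c=lidpt(-.122,.02,.62)
tip=c-np.array([.0083,0,.0119]); print(tip)
plan(o["eef_pos"],o["tool_rot"],[(tip,35,4)],dec=1)
E
```

```text
t 9.35 tcp [0.5669 0.074  0.2312] tip [0.5759 0.0741 0.2249] z [ 0.821  0.01  -0.571] x [-0.014  1.    -0.002] F [ 1.1  -0.04 -0.08] q [ 0.214 -0.052 -0.856 -0.187 -0.166  1.685] w -0.0005
lid angle 0.94 n 7414 ctr [0.678 0.071 0.187]
red 1255 [[0.649, 0.025, 0.232], [0.659, 0.121, 0.269]]
t 9.4 tcp [0.5665 0.0738 0.2277] tip [0.5755 0.0739 0.2214] z [ 0.818  0.009 -0.575] x [-0.013  1.    -0.003] F [-0.08 -0.29 -1.44] q [ 0.214 -0.046 -0.858 -0.189 -0.165  1.685] w 0.0003
to catch th=.65
[0.60902753 0.075      0.21626386]
0.2,3.8,7.6,0,0,0,
0.1,3.8,7.6,0,0,0,
0.2,3.7,7.6,0,0,0,
0.2,3.8,7.6,0,0,0,
rows 4 end tcp [0.6    0.0749 0.2225] z [ 0.818  0.009 -0.575] max step 8.499411744350311 0.0
```

View pics/scene5.png

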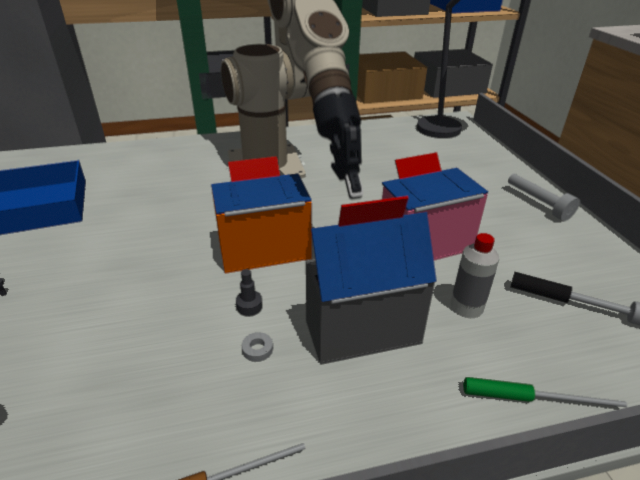

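The lid is at 0.94 rad and falling freely, with the finger clear in front of it at (355,190). I move the tip to the catch point.

Call:
play_rows(plan=[0,3.8,7.6,0,0,0,0,3.8,7.6,0,0,0,0,3.8,7.6,0,0,0,0,3.8,7.6,0,0,0,0,0,0,0,0,0,0,0,0,0,0,0,0,0,0,0,0,0,0,0,0,0,0,0])

```text
clock: 10.4
eef_pos: [0.6001, 0.0743, 0.2264]
tool_rot: [0.622, 0.631, 0.329, 0.326]
ft_force: [0.3, -0.1, -0.3]
grip_width: -0.0002
```

```bash
python3 - <<'E'
from h import *
o=st(); lidang("6");o=st()
E
```

```text
t 10.4 tcp [0.6001 0.0743 0.2264] tip [0.6092 0.0745 0.2201] z [ 0.82   0.01  -0.572] x [-0.013  1.    -0.002] F [ 0.3  -0.1  -0.32] q [ 0.196  0.025 -0.798 -0.206 -0.151  1.674] w -0.0002
lid angle 0.696 n 7128 ctr [0.669 0.071 0.178]
red 1425 [[0.625, 0.025, 0.214], [0.631, 0.121, 0.253]]
t 10.45 tcp [0.6002 0.0744 0.2265] tip [0.6092 0.0745 0.2202] z [ 0.82   0.01  -0.572] x [-0.013  1.    -0.002] F [-0.12 -0.01  0.56] q [ 0.196  0.025 -0.798 -0.206 -0.151  1.674] w 0.0001
```

View pics/scene6.png

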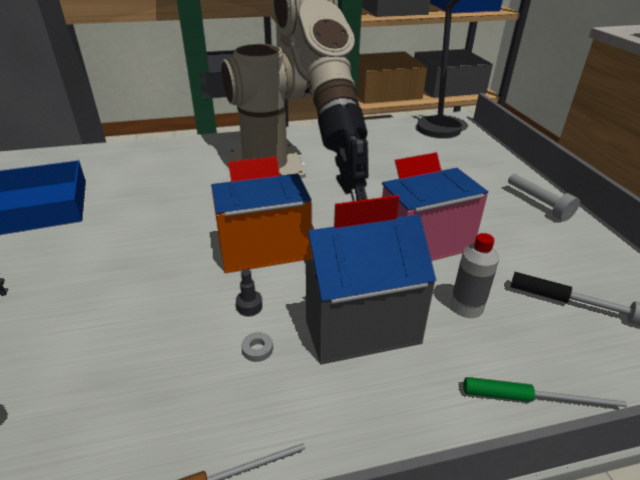

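Call:
play_rows(plan=[0,0,0,0,0,0,0,0,0,0,0,0,0,0,0,0,0,0,0,0,0,0,0,0,0,0,0,0,0,0,0,0,0,0,0,0,0,0,0,0,0,0,0,0,0,0,0,0])

```text
clock: 11.45
eef_pos: [0.6002, 0.0743, 0.2262]
tool_rot: [0.622, 0.631, 0.328, 0.326]
ft_force: [-1.4, 0.0, -1.6]
grip_width: 0.0002
```

```bash
python3 - <<'E'
from h import *
o=st(); lidang("7");o=st()
E
```

```text
t 11.45 tcp [0.6002 0.0743 0.2262] tip [0.6092 0.0744 0.2199] z [ 0.82   0.01  -0.572] x [-0.013  1.    -0.002] F [-1.43  0.02 -1.63] q [ 0.196  0.026 -0.797 -0.206 -0.151  1.674] w 0.0002
lid angle 0.574 n 6818 ctr [0.665 0.07  0.173]
red 1465 [[0.613, 0.024, 0.204], [0.622, 0.122, 0.243]]
t 11.5 tcp [0.6002 0.0743 0.2262] tip [0.6092 0.0744 0.2199] z [ 0.82   0.01  -0.572] x [-0.013  1.    -0.002] F [-1.22  0.24 -0.83] q [ 0.196  0.026 -0.797 -0.206 -0.151  1.674] w -0.0002
```

View pics/scene7.png

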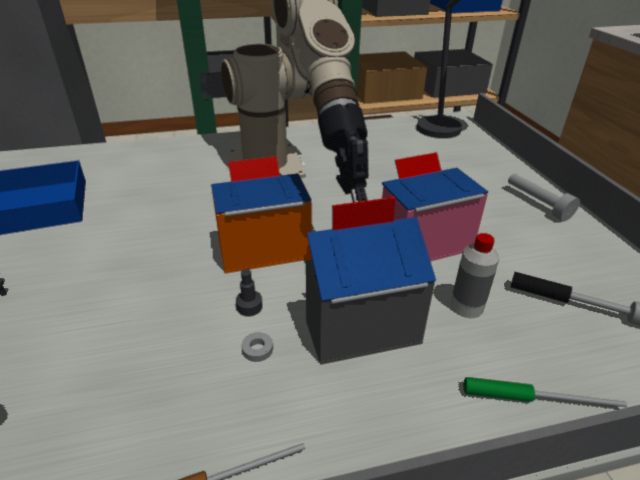

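Contact is felt at about 1.9 N with the lid at 0.57 rad. I hold still and re-measure.

Call:
play_rows(plan=[0,0,0,0,0,0,0,0,0,0,0,0,0,0,0,0,0,0,0,0,0,0,0,0,0,0,0,0,0,0,0,0,0,0,0,0,0,0,0,0,0,0,0,0,0,0,0,0,0,0,0,0,0,0,0,0,0,0,0,0])

```text
clock: 12.75
eef_pos: [0.6003, 0.0743, 0.2264]
tool_rot: [0.622, 0.631, 0.329, 0.326]
ft_force: [-0.8, -0.1, -1.9]
grip_width: -0.0004
```

```bash
python3 - <<'E'
from h import *
o=st(); lidang("8");o=st()
# contact point offset: tip upper corner; lower along arc from th=.57 to -.06 with commanded tip path
th0=.57; tip0=o["eef_pos"]+NOSE*R.from_quat(o["tool_rot"]).as_matrix()[:,2]
corner=tip0+np.array([.0083,0,.0119]); v=corner-H; print("corner rel",v.round(4))
# lid coords
x=v[0]*np.cos(th0)-v[2]*np.sin(th0); z=v[0]*np.sin(th0)+v[2]*np.cos(th0); print("lid coords",x,z)
r=R.from_quat(o["tool_rot"])
prev=corner; acc=np.zeros(3)
for th in np.arange(.57-.035,-.12,-.035/2*2/2):
    pass
ths=np.concatenate([np.arange(.555,.14,-.015),np.arange(.13,-.09,-.01)])
cur=np.zeros(3);k=0
for th in ths:
    c=np.array([H[0]+x*np.cos(th)+z*np.sin(th),corner[1],H[2]-x*np.sin(th)+z*np.cos(th)])
    d=np.round(r.inv().apply(c-corner-cur)*1000,1); cur=cur+r.apply(d/1000); k+=1
    print(k,round(th,3),d,(tip0+cur).round(3))
E
```

```text
t 12.75 tcp [0.6003 0.0743 0.2264] tip [0.6094 0.0744 0.2201] z [ 0.82   0.01  -0.572] x [-0.013  1.    -0.002] F [-0.81 -0.07 -1.86] q [ 0.196  0.026 -0.797 -0.206 -0.151  1.674] w -0.0004
lid angle 0.576 n 6799 ctr [0.665 0.07  0.173]
red 1470 [[0.612, 0.024, 0.204], [0.622, 0.122, 0.243]]
t 12.8 tcp [0.6003 0.0743 0.2264] tip [0.6093 0.0744 0.2201] z [ 0.82   0.01  -0.572] x [-0.013  1.    -0.002] F [-1.09  0.15 -1.07] q [ 0.196  0.026 -0.797 -0.206 -0.151  1.674] w 0.0
corner rel [-0.0874 -0.0006  0.091 ]
lid coords -0.12263443073853345 0.029457114391648546
1 0.555 [ 0.  -1.9 -0.4] [0.608 0.074 0.219]
2 0.54 [ 0.  -1.8 -0.3] [0.607 0.074 0.217]
3 0.525 [ 0.1 -1.9 -0.3] [0.605 0.074 0.216]
4 0.51 [-0.  -1.9 -0.3] [0.604 0.074 0.215]
5 0.495 [ 0.  -1.8 -0.2] [0.603 0.074 0.213]
6 0.48 [ 0.  -1.9 -0.2] [0.602 0.074 0.212]
7 0.465 [ 0.  -1.9 -0.2] [0.6   0.074 0.21 ]
8 0.45 [ 0.1 -1.9 -0.2] [0.599 0.074 0.209]
9 0.435 [-0.  -1.9 -0.1] [0.598 0.074 0.207]
10 0.42 [-0.  -1.9 -0.1] [0.597 0.074 0.206]
11 0.405 [ 0.  -1.9 -0.1] [0.596 0.074 0.204]
12 0.39 [ 0.  -1.8 -0. ] [0.595 0.074 0.
[... 1027 characters left out ...]
0.576 0.074 0.167]
36 0.06 [-0.  -1.2  0.4] [0.576 0.074 0.166]
37 0.05 [-0.  -1.2  0.4] [0.576 0.074 0.165]
38 0.04 [-0.  -1.2  0.4] [0.575 0.074 0.163]
39 0.03 [-0.  -1.2  0.4] [0.575 0.074 0.162]
40 0.02 [-0.  -1.2  0.5] [0.575 0.074 0.161]
41 0.01 [-0.  -1.2  0.4] [0.574 0.074 0.16 ]
42 0.0 [ 0.  -1.1  0.5] [0.574 0.074 0.159]
43 -0.01 [ 0.  -1.2  0.4] [0.574 0.074 0.157]
44 -0.02 [ 0.  -1.2  0.5] [0.573 0.074 0.156]
45 -0.03 [ 0.  -1.1  0.5] [0.573 0.074 0.155]
46 -0.04 [ 0.  -1.2  0.5] [0.573 0.074 0.154]
47 -0.05 [ 0.  -1.2  0.5] [0.573 0.074 0.152]
48 -0.06 [ 0.  -1.1  0.5] [0.572 0.074 0.151]
49 -0.07 [ 0.  -1.1  0.6] [0.572 0.074 0.15 ]
50 -0.08 [ 0.1 -1.2  0.5] [0.572 0.074 0.149]
```

The lid rests still at 0.575 rad with about 2 N on the finger. I start lowering.

Call:
play_rows(plan=[0,-1,-0.2,0,0,0,0,-1.9,-0.3,0,0,0,0,-1.9,-0.3,0,0,0,0,-1.9,-0.3,0,0,0,0,-1.9,-0.2,0,0,0,0,-1.9,-0.2,0,0,0,0,-1.9,-0.2,0,0,0,0,-1.9,-0.2,0,0,0,0,-1.9,-0.1,0,0,0,0,-1.9,-0.1,0,0,0,0,-1.9,-0.1,0,0,0,0,-1.9,0,0,0,0,0,-1.9,0,0,0,0,0,-1.9,0,0,0,0,0,-1.9,0,0,0,0])

```text
clock: 14.68
eef_pos: [0.5827, 0.0741, 0.2049]
tool_rot: [0.622, 0.631, 0.329, 0.326]
ft_force: [-0.4, -0.3, -0.6]
grip_width: -0.0004
```

```bash
python3 - <<'E'
from h import *
o=st(); lidang("9");o=st()
E
```

```text
t 14.68 tcp [0.5827 0.0741 0.2049] tip [0.5917 0.0742 0.1986] z [ 0.82   0.01  -0.572] x [-0.013  1.    -0.002] F [-0.44 -0.27 -0.61] q [ 0.205  0.039 -0.866 -0.286 -0.158  1.68 ] w -0.0004
lid angle 0.348 n 5947 ctr [0.66  0.07  0.163]
red 1460 [[0.593, 0.025, 0.183], [0.61, 0.122, 0.22]]
t 14.72 tcp [0.5824 0.074  0.2046] tip [0.5914 0.0741 0.1983] z [ 0.82   0.01  -0.573] x [-0.013  1.    -0.002] F [ 0.03  0.12 -0.96] q [ 0.205  0.039 -0.866 -0.286 -0.158  1.68 ] w 0.0003
```

Lid at 0.348 rad, following the arc as planned.

Call:
play_rows(plan=[0,-1.4,0.1,0,0,0,0,-1.9,0.1,0,0,0,0,-1.9,0.1,0,0,0,0,-1.9,0.2,0,0,0,0,-1.9,0.2,0,0,0,0,-1.9,0.2,0,0,0,0,-1.9,0.2,0,0,0,0,-1.9,0.3,0,0,0,0,-1.9,0.3,0,0,0,0,-1.9,0.4,0,0,0,0,-1.6,0.4,0,0,0,0,-1.4,0.4,0,0,0,0,-1.2,0.3,0,0,0])

```text
clock: 16.35
eef_pos: [0.5721, 0.0739, 0.1842]
tool_rot: [0.622, 0.632, 0.328, 0.325]
ft_force: [-4.5, -0.3, 0.3]
grip_width: 0.0002
```

```bash
python3 - <<'E'
from h import *
o=st(); lidang("10");o=st()
E
```

```text
t 16.35 tcp [0.5721 0.0739 0.1842] tip [0.5811 0.074  0.1779] z [ 0.82   0.01  -0.573] x [-0.013  1.    -0.002] F [-4.47 -0.34  0.34] q [ 0.211  0.071 -0.917 -0.369 -0.163  1.683] w 0.0002
lid angle 0.171 n 5215 ctr [0.657 0.07  0.155]
red 1424 [[0.582, 0.024, 0.165], [0.603, 0.121, 0.199]]
t 16.4 tcp [0.5719 0.0739 0.184 ] tip [0.5809 0.074  0.1777] z [ 0.82   0.01  -0.573] x [-0.013  1.    -0.002] F [-2.8   0.11 -0.76] q [ 0.211  0.071 -0.917 -0.369 -0.163  1.683] w 0.0001
```

View pics/scene10.png

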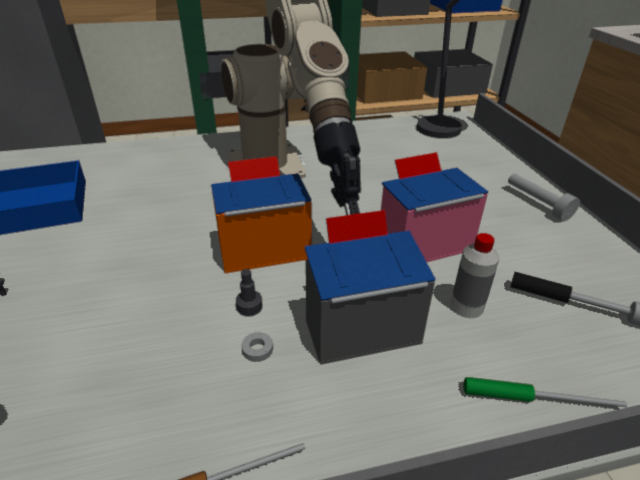

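Call:
play_rows(plan=[0,-1.3,0.3,0,0,0,0,-1.3,0.3,0,0,0,0,-1.3,0.3,0,0,0,0,-1.3,0.3,0,0,0,0,-1.2,0.3,0,0,0,0,-1.2,0.3,0,0,0,0,-1.2,0.3,0,0,0,0,-1.2,0.3,0,0,0])

```text
clock: 17.4
eef_pos: [0.5689, 0.0738, 0.1751]
tool_rot: [0.622, 0.631, 0.329, 0.326]
ft_force: [-1.4, 0.2, -0.7]
grip_width: -0.0001
```

```bash
python3 - <<'E'
from h import *
o=st(); lidang("11");o=st()
E
```

```text
t 17.4 tcp [0.5689 0.0738 0.1751] tip [0.5779 0.0739 0.1688] z [ 0.82   0.01  -0.572] x [-0.013  1.    -0.002] F [-1.44  0.24 -0.66] q [ 0.213  0.091 -0.937 -0.409 -0.165  1.684] w -0.0001
lid angle 0.1 n 4890 ctr [0.657 0.07  0.151]
red 1400 [[0.578, 0.024, 0.158], [0.602, 0.121, 0.19]]
t 17.45 tcp [0.5687 0.0738 0.1749] tip [0.5777 0.0739 0.1686] z [ 0.82   0.009 -0.572] x [-0.013  1.    -0.002] F [-1.43  0.34 -1.52] q [ 0.213  0.091 -0.937 -0.41  -0.165  1.684] w -0.0
```

Lid at 0.10 rad and still resting on the finger. I continue at about 0.08 rad/s.

Call:
play_rows(plan=[0,-1.2,0.3,0,0,0,0,-1.2,0.3,0,0,0,0,-1.2,0.3,0,0,0,0,-1.2,0.3,0,0,0,0,-1.2,0.4,0,0,0,0,-1.2,0.4,0,0,0,0,-1.2,0.4,0,0,0,0,-1.2,0.4,0,0,0,0,-1.2,0.4,0,0,0,0,-1.2,0.4,0,0,0,0,-1.2,0.4,0,0,0,0,-1.2,0.4,0,0,0])

```text
clock: 18.95
eef_pos: [0.5644, 0.0737, 0.1612]
tool_rot: [0.622, 0.631, 0.329, 0.326]
ft_force: [-0.6, -0.1, 0.6]
grip_width: 0.0003
```

```bash
python3 - <<'E'
from h import *
o=st(); lidang("12");o=st()
E
```

```text
t 18.95 tcp [0.5644 0.0737 0.1612] tip [0.5734 0.0739 0.1549] z [ 0.821  0.01  -0.571] x [-0.013  1.    -0.002] F [-0.59 -0.05  0.62] q [ 0.215  0.124 -0.966 -0.473 -0.167  1.686] w 0.0003
lid angle -0.001 n 4412 ctr [0.657 0.07  0.146]
red 1375 [[0.575, 0.024, 0.148], [0.601, 0.122, 0.178]]
t 19.0 tcp [0.5642 0.0737 0.1608] tip [0.5732 0.0738 0.1546] z [ 0.821  0.01  -0.572] x [-0.013  1.    -0.002] F [0.45 0.71 0.02] q [ 0.215  0.125 -0.966 -0.472 -0.167  1.686] w -0.0001
```

View pics/scene12.png

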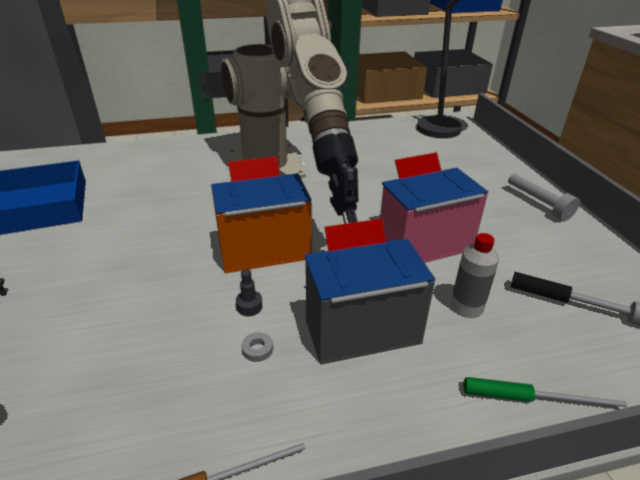

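Call:
play_rows(plan=[0,-1.2,0.2,0,0,0,0,-1.2,0,0,0,0,0,-1.5,-0.3,0,0,0,0,-3,-1,0,0,0,0,-4,-2,0,0,0,0,-4,-4,0,0,0,0,-3,-10,0,0,0,0,0,-15,0,0,0,0,0,-20,0,0,0,0,0,-20,0,0,0,0,0,-15,0,0,0,0,0,0,0,0,0,0,0,0,0,0,0])

```text
clock: 20.62
eef_pos: [0.4825, 0.0728, 0.1961]
tool_rot: [0.622, 0.631, 0.329, 0.326]
ft_force: [-0.6, -0.0, -0.4]
grip_width: -0.0004
```

```bash
python3 - <<'E'
from h import *
from workcell import bot
o=st(); lidang("13");o=st()
c=bot.camera("top"); cv2.imwrite("pics/top13.png",c["frame"]); W=cloud(c)
for nm,(v0,v1,u0,u1) in {"can":(170,225,145,195),"bear":(182,214,384,418),"pin":(236,270,386,422)}.items():
    P=W[v0:v1,u0:u1].reshape(-1,3); P=P[P[:,2]>.008]; print(nm,np.median(P,0).round(3),len(P))
E
```

```text
t 20.62 tcp [0.4825 0.0728 0.1961] tip [0.4915 0.0729 0.1898] z [ 0.821  0.01  -0.571] x [-0.013  1.    -0.002] F [-0.61 -0.01 -0.4 ] q [ 0.281 -0.151 -1.068 -0.292 -0.22   1.724] w -0.0004
lid angle -0.001 n 4447 ctr [0.656 0.07  0.146]
red 1359 [[0.575, 0.024, 0.147], [0.601, 0.122, 0.178]]
t 20.68 tcp [0.4825 0.0728 0.1958] tip [0.4915 0.0729 0.1895] z [ 0.82   0.01  -0.572] x [-0.013  1.    -0.002] F [-0.02 -0.34 -0.02] q [ 0.281 -0.15  -1.068 -0.292 -0.22   1.725] w 0.0002
can [0.629 0.271 0.129] 1639
bear [ 0.652 -0.107  0.016] 511
pin [ 0.544 -0.103  0.025] 596
```

View pics/scene13.png

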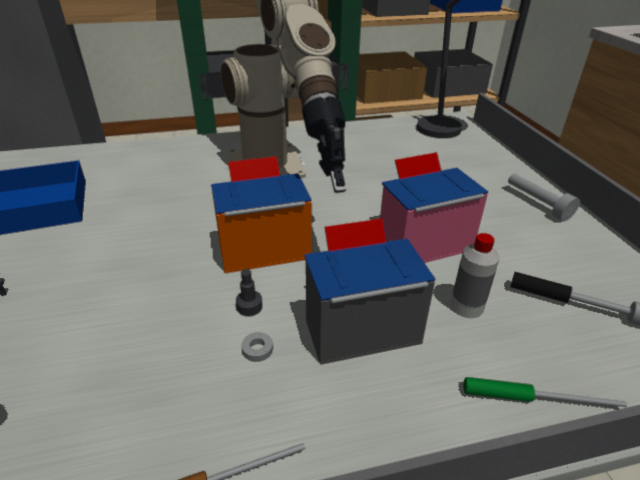

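View pics/top13.png

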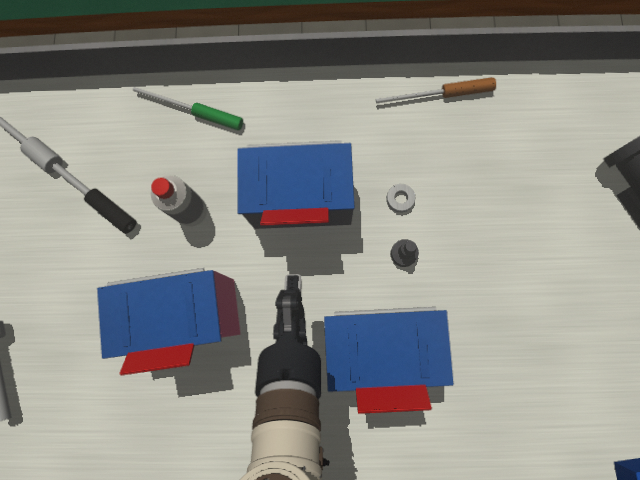

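The lid is shut on the grey case (top 295,180), the bystanders have not moved, and the gripper is clear.

```bash
python3 - <<'E'
from workcell import bot
print(bot.job_done())
E
```

```text
the job is handed in; nothing more can be done
None
```

The grey case's lid is shut and the job is handed in at about 20.7 s; the hand-in gives no verdict, so what follows is my own measurements.

- **Tip:** I reached over the open lid and pushed the lip forward to about 1.17 rad, then pulled away. The lid fell by itself, measured at 0.94 and then 0.70 rad with the finger clear of it.
- **Catch:** The fingertip caught the lip from below at about 0.575 rad. It held the lid still there for over a second, carrying about 2 N.
- **Lowering:** I lowered it along its arc at about 0.12 rad/s, slowing to about 0.08 rad/s for the last 0.1 rad, then backed off.

**Last checks:**
- The lid measured about 0.00 rad.
- The can, bearing and pinion were each within about 1 mm of their starting places.
- The wrist force was near zero, with the gripper about 80 mm clear of the lip.

Nothing failed. The wrist force rose briefly to about 5 N, during the push and again during lowering, well under the 25 N limit. The estimated contact point on the lip was a few mm off the plate.

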